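# Unlock the pressure tester and stack its two weights

### The job

Swing the red travel-lock arm of the pressure tester up past its balance point, so that it rests open by itself. Then set the large black weight on the carrier and the small steel weight on top of it, each as it lies, recessed face down, fully seated and flush over the centring spigot beneath it; set them down gently, let go, and do not disturb the bottle, the meter or the screwdriver.

Things in the scene. Friction and masses are not known exactly. Their poses are not given: they have to be found in the camera images.
- tester: White pressure tester fixed to the bench. Origin on the bench under the carrier axis; +x to the rear (hinge side), z up. Housing x -110 to +190 mm (star handle to -136), y +-100 mm, top 70 mm high. The carrier is a level round aluminium plate 80 mm across, upper face 100 mm high. Two hinge posts at x +150 mm (y +-33 mm) reach 174 mm high.
- seat (a point): Centre of the carrier plate's upper face, where the underside of the large weight must come to rest; axes as the tester's. A tapered centring spigot stands here: 8 mm high, 30 mm across at the foot, 24 mm at the top.
- lock_arm (a joint): Red travel-lock arm: 0 = closed, level to the front, its white cap just over the spigot; grows as it swings up and to the rear; 1.95 = open against its stop, leaning back past upright. A counterweight makes it balance near 0.82 rad: below that it falls shut, beyond it falls open by itself in about a second. Lifting it at the ball takes about 0.5 N.
- lock_ball (a point): Centre of the black ball, 32 mm across, on the free end of the arm (12 mm wide, 8 mm thick), 210 mm from the hinge. Closed, it is 160 mm above the bench, 60 mm in front of the carrier axis. The cap (44 mm across, reaching 50 mm below the arm) hangs 60 mm behind the ball. Held by its two sides along the hinge line, the ball turns between the fingers as the arm swings.
- lock_hinge (a point): Point on the arm's hinge, 160 mm above the bench, 150 mm behind the carrier axis. The hinge line is the tester's y; the point turns with the arm.
- large_weight: Large weight, loose, matt black, 0.65 to 0.85 kg, upright on the bench: flange 96 mm across, 10 mm thick; hub 44 mm across on it, to 36 mm height, to hold it by; on the hub a steel spigot like the carrier's (8 mm high, 30 mm at the foot, 24 at the top). Round recess in the underside 33 mm across, 10 mm deep. Origin: centre of the underside, z up.
- small_weight: Small weight, loose, bright steel, about 0.45 to 0.6 kg: the same as the large one but with a flange 72 mm across (10 mm thick, same hub, spigot and recess). Origin: centre of the underside, z up. Seated on the large one, its underside lies on the hub's top, 36 mm above the large weight's underside.
- oil_bottle: Bystander: amber bottle, 52 mm across, 105 mm high, standing. Origin: centre of its underside.
- meter: Bystander: white bench meter, 70 x 100 x 50 mm, display on top. Origin: centre of its underside.
- screwdriver: Bystander: screwdriver lying on the bench. Origin: near its middle, on the bench.
Mind the look-alikes: they are no part of the job. What is shaped like the small_weight but pink or yellow is not meant.

How it is judged:
On the way, in this order (a step that is already met when the one before it is completed fails the run):
1. the lock arm rests open by itself (value of joint lock_arm above 1.8 rad and velocity of joint lock_arm below 0.1 rad/s and contact force between the fingers and lock_arm below 0.1 N), for 0.2 s.
2. the large weight is seated on the carrier (horizontal distance between large_weight and seat below 0.0035 m and z of large_weight in the frame of seat between -0.0025 and 0.0025 m and angle between large_weight's own z axis and vertical below 0.04 rad), for 0.2 s.
3. the small weight is seated on the large one (horizontal distance between small_weight and large_weight below 0.0035 m and z of small_weight in the frame of large_weight between 0.0335 and 0.0385 m and angle between small_weight's own z axis and vertical below 0.04 rad), for 0.2 s.
At the end, for the whole second after the job is handed in: The lock arm rests open (above 1.8 rad); the large weight's underside lies on the carrier plate and the small weight's on the large one's hub, each within 2.5 mm in height, 3.5 mm of centre and 0.04 rad of level; all released and at rest (all of step 2 and all of step 3 and value of joint lock_arm above 1.8 rad and linear speed of each of large_weight, small_weight below 0.01 m/s); the robot touches nothing.
It fails at once if a weight is dropped or rammed onto its seat (over 80 N) (contact force between any of large_weight, small_weight and tester above 80 N or contact force between small_weight and large_weight above 80 N).
It fails at once if the bottle, meter or screwdriver is moved more than 25 mm or the bottle tipped (distance of any of oil_bottle, meter, screwdriver from where it was at the start of the episode above 0.025 m or angle between oil_bottle's own z axis and vertical above 0.5 rad).
It also fails if it takes over 72 s, if anything falls off the work surface, if the arm or the gripper's body presses on something with over 40 N, if the wrist force passes 120 N, or if a joint passes its speed limit or range.

### The arm

A 6-joint arm with a two-finger parallel gripper is mounted at the origin on the work surface. World frame = base frame: x ahead of the robot, y to its left, z up, the work surface at z = 0. Lengths are in m, angles in rad, forces in N, time in s.
With the tool pointing down it reaches from about 0.35 to 0.85 m from the base axis. Payload 8.1 kg.
Tool frame: the origin (TCP) lies on the mounting face of the last link; the fingertips stand 186 mm ahead of it and the grasp point (between the pads) lies 167 mm ahead of it; z points along the fingers, y is the line along which they close (so a half turn about z gives the same grasp; the last joint's range is limited). The gripper opens to 93 mm and grips with 3 to 60 N. Pads are 15 mm wide; open, the fingers measure 128 mm over their backs; the gripper's body (75 mm by 188 mm) begins 65 mm behind the grasp point.
Start: joints at [-1.349, 0.13, 1.488, -0, 1.523, -0.085], TCP at [0.181, -0.572, 0.405] pointing down, gripper open.
Joint ranges: [-2.96, 2.96], [-0.89, 2.26], [0.02, 2.5], [-1.34, 4.48], [0, 2.73], [-2.66, 2.66]. Speed limits (rad/s): [2.39, 2.39, 2.79, 3.14, 3.14, 3.14].

### API

Orientations are given as a rotation vector (axis times angle).
In Python, from plant import read_state, read_camera, camera_params, close_job gives the robot as it stands. The module is installed in compiled form; this text tells all that it offers.
- The arm moves only by the tool servo_tool, never from a script. Its argument "increments" is a list of rows, each an object with "slide": the shift along the tool's x, y, z in mm, a list of three; "dr": the turn, a rotation vector about the tool's x, y, z in rad, a list of three; "jaw": the closure, from 0 (fully open) to 1 (shut). In form: [{"slide": [x, y, z], "dr": [ax, ay, az], "jaw": jaw}, ...]. A call has 1 to 20 rows; each row is the pose to reach, as a shift and turn from the pose commanded when the call began, along the tool's axes at that moment; what a row does not reach only later rows make up. A row lasts 1/10 s, in which the tool goes at most 50 mm and 8.59 degrees, less where a joint would pass 70% of its speed; a pose out of reach is approached as far as the arm can. A call with a gripper value outside its range is refused whole. The fingers move at their own pace and stop on an object; "force" is the grip in N (left out, the last holds). Time passes only in rows, so rows that repeat a pose let the fingers close. It gives the time, the measured TCP pose, the force, the opening and the grip force at its end, in the units of the state.
- read_state(): the state, without advancing time (a new reading comes with each control period).
- read_camera(name): name is "scene" or "top" or "wrist"; returns (picture, depth): 400x640x3 uint8, red, green, blue; 400x640 float32, m along the optical axis (not along the pixel's ray), 0 where there is no reading.
- camera_params(name): a dict with "fx", "fy", "cx", "cy" (pixels), "rvec" (rotation vector, rad) and "tvec" (3), from world to camera coordinates, as OpenCV has them. Camera axes: x right, y down, z forward; pixel columns grow to the right and rows downward; lengths in m; the calibration is good to about 2 mm. A picture is of the moment at which its call begins: read the wrist's pose just before it. camera_params takes no time and is no camera call; for the wrist camera it gives the pose at the moment of the call.
- close_job(): hands the job in; it is judged then, once.
The state is a dict: "t": time; "q": joint angles; "dq": joint speeds; "joint_torque": joint torques, N m; "tool_pos": TCP position; "orientation": TCP orientation; "force": force on the tool from outside, world axes, zero at the start; "wrist_torque": the same for the moment, N m; "opening": finger opening in m; "gripper_force": force on a finger pad.
Only numpy, scipy, OpenCV 4.12 (cv2) and the standard library are available. Lean on these libraries where they do the work, as an engineer would, in place of code of your own. Each camera call takes 0.05 s, during which the arm holds its last target. There are 200 camera calls.

## Working session

There is one attempt and no reset: what is moved stays moved. The work goes in short steps, Python scripts to look and compute and a tool call to move; the robot and the scene stay as the last step left them, time stands still between calls to the robot, and variables do not carry over. Pictures are saved under pics/ and viewed, at most 10 in all, crops included, and the job is handed in when it is done.

Besides the shell and the picture viewer there is one more tool, called after ">>>" as name([rows], argument=value, ...), one row to a line, values as JSON. servo_tool: Moves the arm, as the interface text tells. Its arguments: {"type":"object","properties":{"increments":{"type":"array"},"force":{"type":"number"}},"required":["increments"]}

```bash
mkdir -p pics; python3 - <<'E'
from plant import *
import cv2,numpy as np
for n in("top","scene"):
    p,d=read_camera(n); cv2.imwrite(f"pics/{n}0.png",p[:,:,::-1]); np.savez(f"{n}0.npz",p=p,d=d)
    print(n,camera_params(n))
print(read_state())
E
```

```text
top {'fx': 429.6475933102352, 'fy': 429.6475933102352, 'cx': 318.55285475404645, 'cy': 204.00567960963744, 'rvec': array([ 2.14270375, -2.14131325,  0.13123538]), 'tvec': array([0.05832176, 0.57547747, 1.17047552])}
scene {'fx': 374.2864214059767, 'fy': 374.2864214059767, 'cx': 316.2633362432168, 'cy': 200.256549644459, 'rvec': array([ 1.74520995,  2.08212673, -0.60409377]), 'tvec': array([ 0.02877332, -0.41676255,  1.60808342])}
{'t': 0.1, 'q': array([-1.34939949e+00,  1.31070104e-01,  1.48911430e+00, -3.06381092e-05,
        1.52300599e+00, -8.53821333e-02]), 'dq': array([-0.00066742, -0.00280088, -0.00409794,  0.00052802, -0.00101364,
       -0.00061517]), 'joint_torque': array([ 1.39660940e-03, -5.61345506e+01, -4.93092906e+01,  7.70879793e-02,
        2.91642017e-02, -6.66887149e-05]), 'tool_pos': array([ 0.18117706, -0.57178927,  0.40383218]), 'orientation': array([-3.10313320e+00, -4.79758914e-01,  2.18396070e-04]), 'force': array([-0.37339671, -0.21831088, -0.43500622]), 'wrist_torque': array([-0.04163166,  0.01128791, -0.04188912]), 'gripper_force': 0.0, 'opening': 0.0927669463490584}
```

View pics/top0.png

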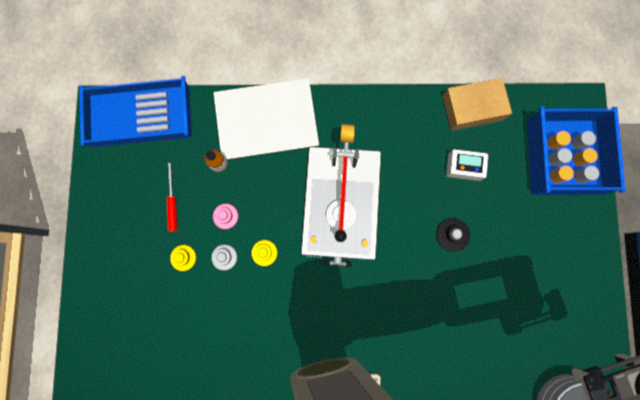

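View pics/scene0.png

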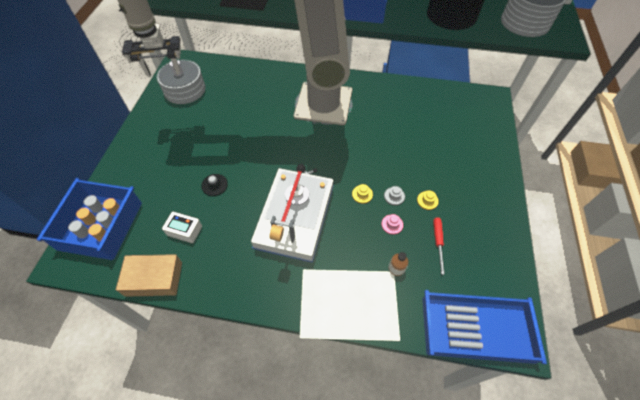

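The top view shows the tester with its ball at about (340,236) and its hinge at (345,155). The large black weight is at (453,234). The steel weight is at (224,257), between yellow look-alikes at (183,258) and (264,253), with a pink one at (225,215). The bottle is at (215,160), the meter at (467,165) and the screwdriver at (171,200).

```bash
cat > h.py <<'E'
import numpy as np,cv2
from scipy.spatial.transform import Rotation as R
from plant import *
def onplane(c,uv,z):
    Rm=cv2.Rodrigues(c['rvec'])[0]; o=-Rm.T@c['tvec']
    d=Rm.T@np.array([(uv[0]-c['cx'])/c['fx'],(uv[1]-c['cy'])/c['fy'],1.]); return o+d*(z-o[2])/d[2]
def cloud(c,d):
    v,u=np.mgrid[:d.shape[0],:d.shape[1]]
    P=np.stack([(u-c['cx'])/c['fx']*d,(v-c['cy'])/c['fy']*d,d],-1)-c['tvec']
    return P@cv2.Rodrigues(c['rvec'])[0]
def blob(m,box):
    """largest blob in box (u0,v0,u1,v1): contour, minEnclosing/ellipse centre"""
    k=np.zeros_like(m,np.uint8); u0,v0,u1,v1=box; k[v0:v1,u0:u1]=m[v0:v1,u0:u1]
    cs=cv2.findContours(k,cv2.RETR_EXTERNAL,cv2.CHAIN_APPROX_NONE)[0]
    return max(cs,key=cv2.contourArea)
def todelta(p,Rw=None):
    s=read_state(); Rt=R.from_rotvec(s['orientation'])
    return Rt.inv().apply(np.asarray(p)-s['tool_pos'])*1000
E
python3 - <<'E'
from h import *
c=camera_params("top"); f=np.load("top0.npz"); p=f['p'].astype(int); d=f['d']; X=cloud(c,d)
r,g,b=p[...,0],p[...,1],p[...,2]; mx=p.max(2); mn=p.min(2)
def show(n,m,box,z):
    k=blob(m,box); e=cv2.fitEllipse(cv2.convexHull(k)); w=onplane(c,e[0],z)
    u,v=map(int,np.round(e[0])); print(n,np.round(e[0],1),np.round(e[1],1),"px/m",round(c['fx']/d[v,u],0),w.round(4),"depthpt",X[v,u].round(4))
green=(g>r+15)&(g>b+3)
show("large flange",(~green),(428,210,480,258),.010)
show("small flange",(~green),(208,240,241,274),.010)
show("ball",(mx<60),(328,226,352,246),.16)
show("bottle",~green,(195,140,213,180),.1)
for n,box in(("white",(296,140,390,268)),):
    m=((mn>110)); k=blob(m,box); rc=cv2.minAreaRect(k); print(rc,[onplane(c,q,.07).round(4) for q in cv2.boxPoints(rc)])
red=(r>150)&(g<70)&(b<70); v,u=np.nonzero(red[150:240,325:360]); v+=150;u+=325
L=cv2.fitLine(np.float32(np.c_[u,v]),cv2.DIST_L2,0,.01,.01).ravel()
P=[onplane(c,(L[2]+(vv-L[3])*L[0]/L[1],vv),.164) for vv in(160,228)]; print("red",u.min(),u.max(),v.min(),v.max(),np.round(P,4))
dd=P[0]-P[1]; print("yaw",np.arctan2(dd[1],dd[0]))
for q in((224,257),(453,234),(455,250),(340,236),(343,200),(183,258),(264,253),(360,240),(467,165)): print(q,X[q[1],q[0]].round(4),p[q[1],q[0]])
E
```

```text
large flange [452.8 234.5] [31.9 33.5] px/m 360.0 [ 0.492  -0.3231  0.01  ] depthpt [ 0.4911 -0.3148  0.0408]
small flange [224.1 256.9] [25.  25.8] px/m 360.0 [0.4276 0.3283 0.01  ] depthpt [0.4267 0.3208 0.043 ]
ball [339.9 235.5] [ 9.4 10.6] px/m 404.0 [0.4789 0.0029 0.16  ] depthpt [0.4768 0.0032 0.1735]
bottle [217.4 160.3] [20.3 27.2] px/m 360.0 [0.6877 0.3339 0.1   ] depthpt [0.6939 0.3407 0.0779]
((338.0, 202.0), (124.0, 84.0), 90.0) [array([0.7529, 0.1219, 0.07  ]), array([ 0.7522, -0.1136,  0.07  ]), array([ 0.4083, -0.1074,  0.07  ]), array([0.4079, 0.1188, 0.07  ])]
red 339 346 157 229 [[ 0.672  -0.0106  0.164 ]
 [ 0.4975  0.0017  0.164 ]]
yaw -0.0704595223314965
(224, 257) [0.4267 0.3208 0.043 ] [206 213 213]
(453, 234) [ 0.4911 -0.3148  0.0408] [185 189 189]
(455, 250) [ 0.448  -0.3278  0.0094] [45 48 50]
(340, 236) [0.4768 0.0032 0.1735] [52 53 53]
(343, 200) [ 0.5686 -0.0052  0.1628] [235  24  12]
(183, 258) [0.4239 0.4362 0.0393] [211 182   0]
(264, 253) [0.4379 0.2096 0.0439] [252 251   0]
(360, 240) [ 0.4726 -0.0544  0.0707] [226 230 231]
(467, 165) [ 0.6853 -0.36    0.0478] [ 79 111 105]
```

```bash
cat >> h.py <<'E'
def plan(p,yaw):
    """grasp point target p, tool down, yaw -> slide mm, dr"""
    s=read_state(); Rt=R.from_rotvec(s['orientation']); Rg=R.from_euler('z',yaw)*R.from_euler('x',np.pi)
    t=np.asarray(p)-Rg.apply([0,0,.167])
    print("slide",(Rt.inv().apply(t-s['tool_pos'])*1000).round(1),"dr",(Rt.inv()*Rg).as_rotvec().round(4),"t",round(s['t'],2))
E
python3 - <<'E'
from h import *
plan([.4785,.003,.26],-.07)
E
```

```text
slide [ 457.  -458.2  -22.4] dr [-1.600e-03  2.000e-04  3.768e-01] t 0.1
```

>>> servo_tool([
  {"slide":[457,-458,-22],"dr":[0,0,0.377],"jaw":0},
  {"slide":[457,-458,-22],"dr":[0,0,0.377],"jaw":0},
  {"slide":[457,-458,-22],"dr":[0,0,0.377],"jaw":0},
  {"slide":[457,-458,-22],"dr":[0,0,0.377],"jaw":0},
  {"slide":[457,-458,-22],"dr":[0,0,0.377],"jaw":0},
  {"slide":[457,-458,-22],"dr":[0,0,0.377],"jaw":0},
  {"slide":[457,-458,-22],"dr":[0,0,0.377],"jaw":0},
  {"slide":[457,-458,-22],"dr":[0,0,0.377],"jaw":0},
  {"slide":[457,-458,-22],"dr":[0,0,0.377],"jaw":0},
  {"slide":[457,-458,-22],"dr":[0,0,0.377],"jaw":0},
  {"slide":[457,-458,-22],"dr":[0,0,0.377],"jaw":0},
  {"slide":[457,-458,-22],"dr":[0,0,0.377],"jaw":0},
  {"slide":[457,-458,-22],"dr":[0,0,0.377],"jaw":0},
  {"slide":[457,-458,-22],"dr":[0,0,0.377],"jaw":0},
  {"slide":[457,-458,-22],"dr":[0,0,0.377],"jaw":0},
  {"slide":[457,-458,-22],"dr":[0,0,0.377],"jaw":0},
  {"slide":[457,-458,-22],"dr":[0,0,0.377],"jaw":0},
  {"slide":[457,-458,-22],"dr":[0,0,0.377],"jaw":0},
], force=15)

```text
t: 1.9
tool_pos: [0.4783, 0.0015, 0.4268]
orientation: [3.139, -0.114, 0.0]
force: [-0.6, 0.7, -0.2]
opening: 0.093
gripper_force: 0.0
```

```bash
python3 - <<'E'
from h import *
c=camera_params("wrist"); p,d=read_camera("wrist"); cv2.imwrite("pics/w1.png",p[:,:,::-1]); np.savez("w1.npz",p=p,d=d,**c)
s=read_state(); print(s['tool_pos'],s['t'],s['force'],s['q'])
m=(p.max(2)<60).astype(np.uint8); X=cloud(c,d); z=X[...,2]
m=((z>.13)&(z<.19)&(p.max(2)<70)).astype(np.uint8)
n,l,st,ce=cv2.connectedComponentsWithStats(m)
for i in range(1,n):
    if st[i,4]>150: print(st[i],ce[i],X[l==i].mean(0),onplane(c,ce[i],.16))
plan([.4785,.003,.16],-.07)
E
```

```text
[0.47831093 0.00160617 0.42680457] 1.95 [ 0.0300773  -0.15159224  0.32875594] [-1.03862824e-01 -2.12818754e-01  1.78200938e+00 -6.81169837e-05
  1.57225345e+00  1.53912144e+00]
[ 303  188   38   35 1063] [321.26716839 204.67262465] [0.47970353 0.00184273 0.17157704] [0.47648277 0.00214853 0.16      ]
slide [ 0.1 -1.4 99.8] dr [ 0.0001 -0.0001 -0.0022] t 1.95
```

View pics/w1.png

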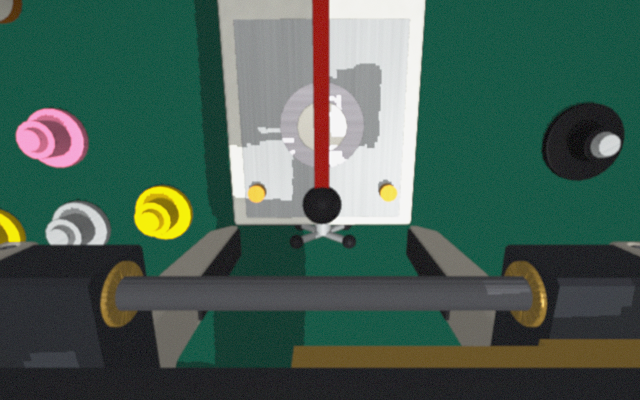

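The wrist view shows the ball at (321,205), centred under the gripper with the red arm straight above it, so tool and tester are aligned. The cap is near (322,125), the large weight at right (583,141), and the steel weight at (75,230).

>>> servo_tool([
  {"slide":[-1,0,50],"dr":[0,0,0],"jaw":0},
  {"slide":[-1,0,80],"dr":[0,0,0],"jaw":0},
  {"slide":[-1,0,100],"dr":[0,0,0],"jaw":0},
  {"slide":[-1,0,100],"dr":[0,0,0],"jaw":0},
  {"slide":[-1,0,100],"dr":[0,0,0],"jaw":1},
  {"slide":[-1,0,100],"dr":[0,0,0],"jaw":1},
  {"slide":[-1,0,100],"dr":[0,0,0],"jaw":1},
  {"slide":[-1,0,100],"dr":[0,0,0],"jaw":1},
  {"slide":[-1,0,100],"dr":[0,0,0],"jaw":1},
  {"slide":[-1,0,100],"dr":[0,0,0],"jaw":1},
  {"slide":[-1,0,100],"dr":[0,0,0],"jaw":1},
  {"slide":[-1,0,100],"dr":[0,0,0],"jaw":1},
], force=10)

```text
t: 3.15
tool_pos: [0.4776, 0.0028, 0.3267]
orientation: [-3.14, 0.11, 0.0]
force: [0.9, 0.5, -0.1]
opening: 0.0334
gripper_force: 0.0
```

>>> servo_tool([
  {"slide":[0,0,0],"dr":[0,0,0],"jaw":1},
  {"slide":[0,0,0],"dr":[0,0,0],"jaw":1},
  {"slide":[0,0,0],"dr":[0,0,0],"jaw":1},
  {"slide":[1,0,-21],"dr":[0,0,0],"jaw":1},
  {"slide":[4,0,-42],"dr":[0,0,0],"jaw":1},
  {"slide":[9.5,0,-62],"dr":[0,0,0],"jaw":1},
  {"slide":[16.5,0,-82],"dr":[0,0,0],"jaw":1},
  {"slide":[25.5,0,-101],"dr":[0,0,0],"jaw":1},
  {"slide":[36.5,0,-118.5],"dr":[0,0,0],"jaw":1},
  {"slide":[49.5,0,-135],"dr":[0,0,0],"jaw":1},
  {"slide":[63.5,0,-150.5],"dr":[0,0,0],"jaw":1},
  {"slide":[79.5,0,-164.5],"dr":[0,0,0],"jaw":1},
  {"slide":[96.5,0,-176.5],"dr":[0,0,0],"jaw":1},
  {"slide":[114.5,0,-187],"dr":[0,0,0],"jaw":1},
  {"slide":[114.5,0,-187],"dr":[0,0,0],"jaw":1},
], force=10)

```text
t: 4.65
tool_pos: [0.5931, -0.0052, 0.5151]
orientation: [-3.139, 0.11, -0.003]
force: [-1.9, 2.3, 4.9]
opening: 0.0309
gripper_force: 10.0
```

```bash
python3 - <<'E'
from h import *
s=read_state(); print(s['tool_pos'],s['opening'],s['gripper_force'],s['force'])
p,d=read_camera("scene"); cv2.imwrite("pics/s2.png",cv2.resize(p[100:300,200:420,::-1],None,fx=2.5,fy=2.5))
E
```

```text
[ 0.59310525 -0.00517723  0.51507275] 0.03091307697597228 10.000296235084534 [-1.89895811  2.25273411  4.93894338]
```

View pics/s2.png

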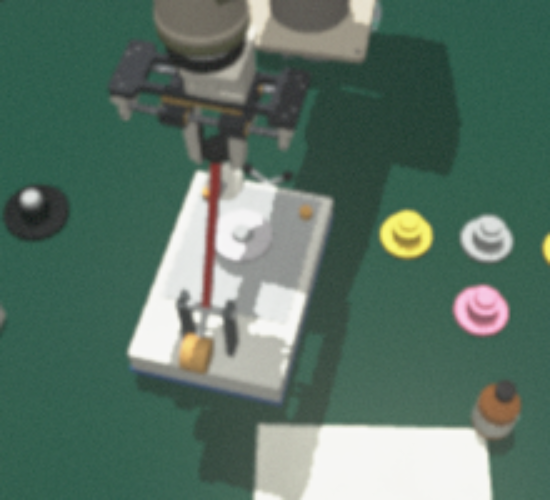

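The crop shows the ball in the fingers at (215,150), with the red arm raised over the tester and the carrier with its spigot exposed at (243,235). I can release now.

>>> servo_tool([
  {"slide":[0,0,0],"dr":[0,0,0],"jaw":0},
  {"slide":[0,0,0],"dr":[0,0,0],"jaw":0},
  {"slide":[0,0,0],"dr":[0,0,0],"jaw":0},
  {"slide":[0,0,0],"dr":[0,0,0],"jaw":0},
  {"slide":[0,0,0],"dr":[0,0,0],"jaw":0},
  {"slide":[0,0,0],"dr":[0,0,0],"jaw":0},
  {"slide":[0,0,0],"dr":[0,0,0],"jaw":0},
  {"slide":[0,0,0],"dr":[0,0,0],"jaw":0},
  {"slide":[0,0,0],"dr":[0,0,0],"jaw":0},
  {"slide":[0,0,0],"dr":[0,0,0],"jaw":0},
  {"slide":[-50,0,0],"dr":[0,0,0],"jaw":0},
  {"slide":[-100,0,0],"dr":[0,0,0],"jaw":0},
  {"slide":[-150,0,0],"dr":[0,0,0],"jaw":0},
  {"slide":[-150,0,0],"dr":[0,0,0],"jaw":0},
  {"slide":[-150,0,0],"dr":[0,0,0],"jaw":0},
  {"slide":[-150,0,0],"dr":[0,0,0],"jaw":0},
])

```text
t: 6.3
tool_pos: [0.4427, 0.0051, 0.5142]
orientation: [3.14, -0.11, 0.002]
force: [0.3, 1.1, -0.3]
opening: 0.0928
gripper_force: 0.0
```

```bash
python3 - <<'E'
from h import *
s=read_state(); print(s['tool_pos'],s['t'],s['opening'],s['force'],s['q'])
c=camera_params("wrist"); p,d=read_camera("wrist"); cv2.imwrite("pics/w3.png",p[:,:,::-1]); np.savez("w3.npz",p=p,d=d,**c)
plan([.491,-.3185,.12],-.07); plan([.491,-.3185,.12],-.07+1.57)
E
```

```text
[0.44272901 0.00514141 0.51420992] 6.3 0.09283444893770505 [ 0.32895335  1.14798629 -0.34699647] [-1.04295350e-01 -3.19790267e-01  1.71308970e+00  2.32461413e-05
  1.74704320e+00  1.53678653e+00]
slide [ 70.5 319.4 227. ] dr [ 0.     -0.0004 -0.0003] t 6.35
slide [ 70.5 319.4 227. ] dr [ 3.0000e-04 -3.0000e-04 -1.5703e+00] t 6.35
```

View pics/w3.png

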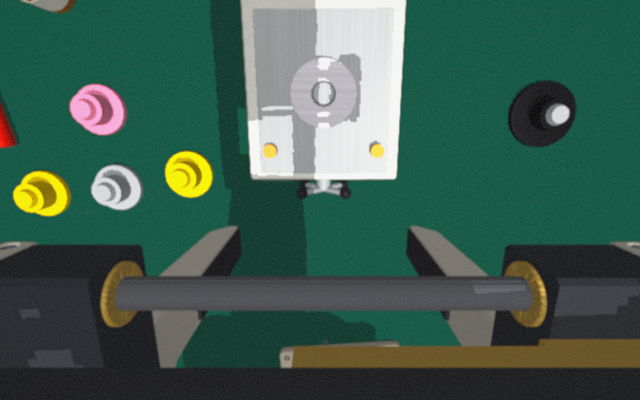

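The wrist view shows the carrier clear, with its plate centred at (323,92). The large weight's flange is at about (542,113), and the steel weight's at (117,188) between the yellow ones. The red arm is out of view, swung back.

```bash
cat >> h.py <<'E'
def disc(c,X,zlo,zhi,near,rad,z,cond=None):
    """top face of a disc at height z: depth mask -> ellipse of hull -> ray"""
    m=(X[...,2]>zlo)&(X[...,2]<zhi)&(np.hypot(X[...,0]-near[0],X[...,1]-near[1])<rad)
    if cond is not None: m&=cond
    m=cv2.morphologyEx(m.astype(np.uint8),cv2.MORPH_OPEN,np.ones((3,3)))
    k=max(cv2.findContours(m,cv2.RETR_EXTERNAL,cv2.CHAIN_APPROX_NONE)[0],key=cv2.contourArea)
    h=cv2.convexHull(k); q=np.array([onplane(c,a,z)[:2] for a in h[:,0,:].astype(float)],np.float32)
    (x,y),r=cv2.minEnclosingCircle(q); a=np.c_[2*q,np.ones(len(q))]; s=np.linalg.lstsq(a,(q**2).sum(1),rcond=None)[0]
    e=onplane(c,cv2.fitEllipse(h)[0],z)
    return e.round(4),s[:2].round(4),round(float(np.sqrt(s[2]+s[0]**2+s[1]**2)),4)
E
python3 - <<'E'
from h import *
f=np.load("w3.npz"); c={k:f[k] for k in f if k not in'pd'}; p=f['p'].astype(int); X=cloud(c,f['d'])
green=(p[...,1]>p[...,0]+12)&(p[...,1]>p[...,2]+3)
print("plate",disc(c,X,.09,.12,(.5385,-.001),.05,.100))
print("spig",disc(c,X,.104,.12,(.5385,-.001),.03,.108))
print("L flange",disc(c,X,-.01,.06,(.491,-.3185),.08,.010,~green))
print("L hub",disc(c,X,.028,.06,(.491,-.3185),.05,.036))
print("S flange",disc(c,X,-.01,.06,(.427,.3225),.055,.010,~green))
print("S hub",disc(c,X,.028,.06,(.427,.3225),.035,.036))
m=f['d']>0; print("zs", np.median(X[85:100,300:312,2]), np.median(X[240:,300:340,2]))
p,d=read_camera("top"); c=camera_params("top"); X=cloud(c,d); print("TOP plate",disc(c,X,.09,.12,(.5385,-.001),.05,.100))
red=(p[...,0]>150)&(p[...,1]<70)&(p[...,2]<70)&(X[...,2]>.1); print("red arm",red.sum(),X[red].min(0),X[red].max(0))
E
```

```text
plate (array([ 0.5381, -0.0025,  0.1   ]), array([ 0.5371, -0.0024]), 0.0396)
spig (array([ 0.537 , -0.0025,  0.108 ]), array([ 0.5369, -0.0024]), 0.0129)
L flange (array([ 0.4921, -0.3225,  0.01  ]), array([ 0.4909, -0.3224]), 0.0477)
L hub (array([ 0.4914, -0.3228,  0.036 ]), array([ 0.4909, -0.3228]), 0.023)
S flange (array([0.4267, 0.3286, 0.01  ]), array([0.4261, 0.3291]), 0.0383)
S hub (array([0.427, 0.326, 0.036]), array([0.4268, 0.3262]), 0.023)
zs 0.1000955708400536 0.4281665982714889Traceback (most recent call last):
  File "<stdin>", line 11, in <module>
  File "h.py", line 29, in disc
    k=max(cv2.findContours(m,cv2.RETR_EXTERNAL,cv2.CHAIN_APPROX_NONE)[0],key=cv2.contourArea)
ValueError: max() iterable argument is empty
```

>>> servo_tool([
  {"slide":[70,323,150],"dr":[0,0,0],"jaw":0},
  {"slide":[70,323,150],"dr":[0,0,0],"jaw":0},
  {"slide":[70,323,150],"dr":[0,0,0],"jaw":0},
  {"slide":[70,323,150],"dr":[0,0,0],"jaw":0},
  {"slide":[70,323,200],"dr":[0,0,0],"jaw":0},
  {"slide":[70,323,200],"dr":[0,0,0],"jaw":0},
  {"slide":[70,323,200],"dr":[0,0,0],"jaw":0},
  {"slide":[70,323,200],"dr":[0,0,0],"jaw":0},
  {"slide":[70,323,200],"dr":[0,0,0],"jaw":0},
  {"slide":[70,323,200],"dr":[0,0,0],"jaw":0},
  {"slide":[70,323,200],"dr":[0,0,0],"jaw":0},
  {"slide":[70,323,200],"dr":[0,0,0],"jaw":0},
  {"slide":[70,323,200],"dr":[0,0,0],"jaw":0},
])

```text
t: 7.7
tool_pos: [0.4899, -0.3213, 0.3152]
orientation: [3.138, -0.108, 0.003]
force: [-0.2, 0.9, 0.2]
opening: 0.0927
gripper_force: 0.0
```

```bash
python3 - <<'E'
from h import *
c=camera_params("wrist"); p,d=read_camera("wrist"); cv2.imwrite("pics/w4.png",p[:,:,::-1]); X=cloud(c,d); p=p.astype(int)
np.savez("w4.npz",p=p,d=d,**c)
print("L spig",disc(c,X,.030,.06,(.491,-.3225),.035,.044,p.min(2)>100))
print("L hub",disc(c,X,.028,.06,(.491,-.3225),.04,.036))
plan([.491,-.3225,.031],-.07); print(read_state()['tool_pos'])
p,d=read_camera("top"); c=camera_params("top"); X=cloud(c,d)
print("TOP plate",disc(c,X,.09,.12,(.5385,-.001),.05,.100))
p=p.astype(int);red=(p[...,0]>150)&(p[...,1]<70)&(p[...,2]<70)&(X[...,2]>.1); print("red arm",red.sum(),X[red].min(0),X[red].max(0))
E
```

```text
L spig (array([ 0.4934, -0.3282,  0.044 ]), array([ 0.4931, -0.3283]), 0.0178)
L hub (array([ 0.4919, -0.3258,  0.036 ]), array([ 0.4914, -0.3257]), 0.0219)
slide [  1.1   1.  117. ] dr [ 0.0011 -0.0017  0.0009] t 7.75
[ 0.48977698 -0.32133208  0.31504252]
TOP plate (array([ 0.5367, -0.0012,  0.1   ]), array([ 0.5369, -0.0013]), 0.0395)
red arm 32 [ 0.40814022 -0.01927026  0.17586301] [0.75220114 0.0389916  1.2395523 ]
```

>>> servo_tool([
  {"slide":[1.5,2.5,40],"dr":[0.001,-0.0017,0],"jaw":0},
  {"slide":[1.5,2.5,80],"dr":[0.001,-0.0017,0],"jaw":0},
  {"slide":[1.5,2.5,105],"dr":[0.001,-0.0017,0],"jaw":0},
  {"slide":[1.5,2.5,116],"dr":[0.001,-0.0017,0],"jaw":0},
  {"slide":[1.5,2.5,116],"dr":[0.001,-0.0017,0],"jaw":0},
  {"slide":[1.5,2.5,116],"dr":[0.001,-0.0017,0],"jaw":1},
  {"slide":[1.5,2.5,116],"dr":[0.001,-0.0017,0],"jaw":1},
  {"slide":[1.5,2.5,116],"dr":[0.001,-0.0017,0],"jaw":1},
  {"slide":[1.5,2.5,116],"dr":[0.001,-0.0017,0],"jaw":1},
  {"slide":[1.5,2.5,116],"dr":[0.001,-0.0017,0],"jaw":1},
  {"slide":[1.5,2.5,116],"dr":[0.001,-0.0017,0],"jaw":1},
  {"slide":[1.5,2.5,116],"dr":[0.001,-0.0017,0],"jaw":1},
  {"slide":[1.5,2.5,116],"dr":[0.001,-0.0017,0],"jaw":1},
  {"slide":[1.5,2.5,116],"dr":[0.001,-0.0017,0],"jaw":1},
], force=35)

```text
t: 9.2
tool_pos: [0.4906, -0.3246, 0.1977]
orientation: [-3.139, 0.11, 0.003]
force: [0.0, 0.2, 0.6]
opening: 0.0434
gripper_force: 35.0
```

```bash
python3 - <<'E'
from h import *
s=read_state(); print(s['tool_pos'],s['opening'],s['gripper_force'],s['force'],s['wrist_torque'],s['q'])
c=camera_params("wrist"); p,d=read_camera("wrist"); cv2.imwrite("pics/w5.png",p[:,:,::-1]); np.savez("w5.npz",p=p,d=d,**c)
plan([.537,-.0025,.2],-.07)
E
```

```text
[ 0.4906293  -0.32457885  0.19772867] 0.0433838996865552 34.99999523162842 [0.01768353 0.23533198 0.63333447] [-0.12264372  0.05567152  0.02925206] [-6.71514574e-01  2.92790449e-01  1.69905935e+00 -2.87984661e-04
  1.15168501e+00  9.69612072e-01]
slide [  23.4 -324.7 -169. ] dr [-0.0009  0.0017 -0.0002] t 9.25
```

View pics/w5.png

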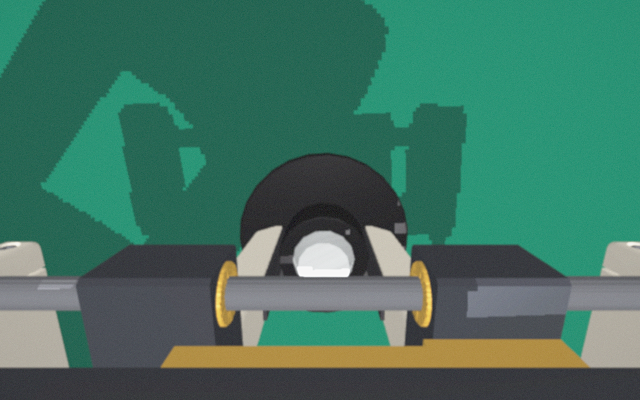

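The picture shows the hub held between both fingers at (323,250). The flange arc runs from (240,230) over (323,153) to (408,230), and the spigot is at (323,260), so the weight looks centred. Next I measure the fore-aft offset from the flange arc.

```bash
python3 - <<'E'
from h import *
from scipy.optimize import least_squares
f=np.load("w5.npz"); c={k:f[k] for k in f if k not in'pd'}; p=f['p'].astype(int)
blk=((p.max(2)<70)&(p[...,1]<p[...,0]+14)).astype(np.uint8)
q=[]
for u in range(250,398,3):
    v=np.nonzero(blk[140:230,u])[0]
    if len(v): q.append(onplane(c,(u,140+v[0]-.5),.010)[:2])
q=np.array(q)
r=least_squares(lambda a:np.hypot(*(q-a[:2]).T)-.048,[.49,-.324],loss='soft_l1',f_scale=.001)
r2=least_squares(lambda a:np.hypot(*(q-a[:2]).T)-a[2],[.49,-.324,.048],loss='soft_l1',f_scale=.001)
print(len(q),r.x,r2.x,np.abs(r.fun).max())
E
```

```text
50 [ 0.49022164 -0.3254718 ] [ 0.49301689 -0.32565858  0.04552784] 0.0009658239807257343
```

>>> servo_tool([
  {"slide":[0,0,-20],"dr":[0,0,0],"jaw":1},
  {"slide":[0,0,-60],"dr":[0,0,0],"jaw":1},
  {"slide":[0,0,-100],"dr":[0,0,0],"jaw":1},
  {"slide":[2,-20,-140],"dr":[0,0,0],"jaw":1},
  {"slide":[4,-55,-149],"dr":[0,0,0],"jaw":1},
  {"slide":[7,-95,-149],"dr":[0,0,0],"jaw":1},
  {"slide":[10,-135,-149],"dr":[0,0,0],"jaw":1},
  {"slide":[13,-175,-149],"dr":[0,0,0],"jaw":1},
  {"slide":[16,-215,-149],"dr":[0,0,0],"jaw":1},
  {"slide":[19,-255,-149],"dr":[0,0,0],"jaw":1},
  {"slide":[21,-290,-149],"dr":[0,0,0],"jaw":1},
  {"slide":[23,-315,-149],"dr":[-0.001,0.0017,0],"jaw":1},
  {"slide":[23.4,-325.5,-149],"dr":[-0.001,0.0017,0],"jaw":1},
  {"slide":[23.4,-325.5,-149],"dr":[-0.001,0.0017,0],"jaw":1},
  {"slide":[23.4,-325.5,-149],"dr":[-0.001,0.0017,0],"jaw":1},
  {"slide":[23.4,-325.5,-149],"dr":[-0.001,0.0017,0],"jaw":1},
], force=45)

```text
t: 10.85
tool_pos: [0.5369, -0.0027, 0.3465]
orientation: [3.139, -0.112, -0.002]
force: [0.3, -0.7, -8.4]
opening: 0.0434
gripper_force: 45.0
```

```bash
python3 - <<'E'
from h import *
s=read_state(); print(s['tool_pos'],s['opening'],s['gripper_force'],s['force'],s['wrist_torque'],s['t'])
from scipy.optimize import least_squares
c=camera_params("wrist"); p,d=read_camera("wrist"); cv2.imwrite("pics/w6.png",p[:,:,::-1]); np.savez("w6.npz",p=p,d=d,**c)
plan([.537,-.0017,.1307],-.07)
p,d=read_camera("top"); cv2.imwrite("pics/t6.png",p[100:300,240:440,::-1].repeat(3,0).repeat(3,1)); 
E
```

```text
[ 0.53685525 -0.00265345  0.34652321] 0.04340186700241474 44.99707102775574 [ 0.26259562 -0.69134148 -8.44415734] [ 0.01011802 -0.05944936 -0.00123196] 10.85
slide [ 0. -1. 49.] dr [ 0.0003  0.0006 -0.0016] t 10.9
```

View pics/w6.png

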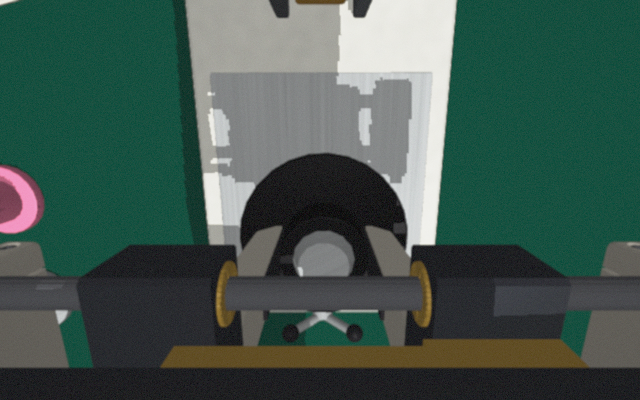

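The weight is still held square: the flange arc tops out at (324,153), the spigot is at (323,258), and the posts at the top are clear. I'll lower it in stages.

>>> servo_tool([
  {"slide":[0,-1,15],"dr":[0,0,0],"jaw":1},
  {"slide":[0,-1,30],"dr":[0,0,0],"jaw":1},
  {"slide":[0,-1,36],"dr":[0,0,0],"jaw":1},
  {"slide":[0,-1,39],"dr":[0,0,0],"jaw":1},
  {"slide":[0,-1,41],"dr":[0,0,0],"jaw":1},
  {"slide":[0,-1,43],"dr":[0,0,0],"jaw":1},
  {"slide":[0,-1,44],"dr":[0,0,0],"jaw":1},
  {"slide":[0,-1,44],"dr":[0,0,0],"jaw":1},
])

```text
t: 11.75
tool_pos: [0.5373, -0.0006, 0.3033]
orientation: [3.14, -0.11, 0.001]
force: [0.2, 0.4, -9.0]
opening: 0.0431
gripper_force: 45.0
```

>>> servo_tool([
  {"slide":[0,0.7,1],"dr":[0,0,0],"jaw":1},
  {"slide":[0,0.7,2],"dr":[0,0,0],"jaw":1},
  {"slide":[0,0.7,3],"dr":[0,0,0],"jaw":1},
  {"slide":[0,0.7,4],"dr":[0,0,0],"jaw":1},
  {"slide":[0,0.7,4.5],"dr":[0,0,0],"jaw":1},
  {"slide":[0,0.7,4.5],"dr":[0,0,0],"jaw":1},
])

```text
t: 12.35
tool_pos: [0.537, -0.0013, 0.2984]
orientation: [-3.14, 0.11, 0.0]
force: [0.3, -0.3, -8.2]
opening: 0.0432
gripper_force: 45.0
```

Still hanging free, about 0.7 mm above the seat, with no side forces.

>>> servo_tool([
  {"slide":[0,0,0.5],"dr":[0,0,0],"jaw":1},
  {"slide":[0,0,1],"dr":[0,0,0],"jaw":1},
  {"slide":[0,0,1.3],"dr":[0,0,0],"jaw":1},
  {"slide":[0,0,1.3],"dr":[0,0,0],"jaw":1},
])

```text
t: 12.75
tool_pos: [0.5372, -0.0013, 0.2977]
orientation: [3.14, -0.11, 0.001]
force: [-2.2, -0.2, -2.4]
opening: 0.0434
gripper_force: 45.0
```

It touches at exactly the expected height (TCP z 0.2977). I'll let go and retreat upwards.

>>> servo_tool([
  {"slide":[0,0,0.3],"dr":[0,0,0],"jaw":1},
  {"slide":[0,0,0.3],"dr":[0,0,0],"jaw":0},
  {"slide":[0,0,0.3],"dr":[0,0,0],"jaw":0},
  {"slide":[0,0,0.3],"dr":[0,0,0],"jaw":0},
  {"slide":[0,0,0.3],"dr":[0,0,0],"jaw":0},
  {"slide":[0,0,0.3],"dr":[0,0,0],"jaw":0},
  {"slide":[0,0,-20],"dr":[0,0,0],"jaw":0},
  {"slide":[0,0,-60],"dr":[0,0,0],"jaw":0},
  {"slide":[0,0,-100],"dr":[0,0,0],"jaw":0},
  {"slide":[-40,0,-130],"dr":[0,0,0],"jaw":0},
  {"slide":[-80,0,-150],"dr":[0,0,0],"jaw":0},
  {"slide":[-80,0,-150],"dr":[0,0,0],"jaw":0},
  {"slide":[-80,0,-150],"dr":[0,0,0],"jaw":0},
], force=35)

```text
t: 14.05
tool_pos: [0.4571, 0.0043, 0.4483]
orientation: [3.139, -0.11, 0.005]
force: [0.4, -0.2, -0.3]
opening: 0.0932
gripper_force: 0.0
```

```bash
python3 - <<'E'
from h import *
s=read_state(); print(s['tool_pos'],s['force'],s['t'])
c=camera_params("wrist"); p,d=read_camera("wrist"); cv2.imwrite("pics/w7.png",p[:,:,::-1]); np.savez("w7.npz",p=p,d=d,**c); X=cloud(c,d); p=p.astype(int)
green=(p[...,1]>p[...,0]+12)&(p[...,1]>p[...,2]+3)
print("L flange",disc(c,X,.104,.16,(.537,-.002),.06,.110,p.max(2)<90))
print("L hub",disc(c,X,.128,.16,(.537,-.002),.035,.136))
m=(X[...,2]>.104)&(X[...,2]<.116)&(np.hypot(X[...,0]-.537,X[...,1]+.002)<.046)&(np.hypot(X[...,0]-.537,X[...,1]+.002)>.026); A=np.c_[X[m][:,:2]-[.537,-.002],np.ones(m.sum())]; print("flange plane",m.sum(),np.linalg.lstsq(A,X[m][:,2],rcond=None)[0])
print("S flange",disc(c,X,-.01,.06,(.427,.327),.055,.010,~green))
print("S hub",disc(c,X,.028,.06,(.427,.327),.035,.036))
plan([.4265,.327,.13],-.07); plan([.4265,.327,.13],.65)
E
```

```text
[0.45706647 0.00433797 0.44828224] [ 0.35080351 -0.1711237  -0.30419646] 14.05
L flange (array([ 0.5391, -0.0024,  0.11  ]), array([ 0.5374, -0.0023]), 0.0469)
L hub (array([ 0.5379, -0.0026,  0.136 ]), array([ 0.5376, -0.0026]), 0.0216)
flange plane 5050 [ 0.00113507 -0.00038491  0.11000599]
S flange (array([0.4262, 0.3292, 0.01  ]), array([0.4258, 0.3294]), 0.0391)
S hub (array([0.4272, 0.3256, 0.036 ]), array([0.4268, 0.3254]), 0.0232)
slide [ -53.6 -319.8  150. ] dr [ 0.     -0.0009 -0.0002] t 14.1
slide [ -53.6 -319.8  150. ] dr [ 4.000e-04 -8.000e-04 -7.202e-01] t 14.1
```

View pics/w7.png

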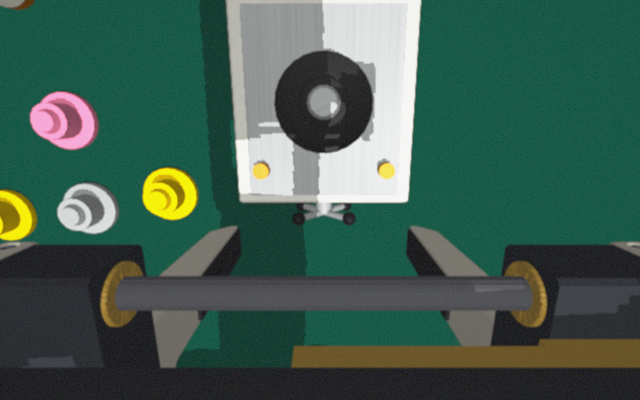

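The wrist view shows the large weight seated on the carrier at (324,101), with its flange top level at exactly 0.110 m. The steel weight is at (88,209) between the yellow ones at (170,194) and (10,215).

>>> servo_tool([
  {"slide":[-53.6,-320,80],"dr":[0,0,0],"jaw":0},
  {"slide":[-53.6,-320,80],"dr":[0,0,0],"jaw":0},
  {"slide":[-53.6,-320,80],"dr":[0,0,0],"jaw":0},
  {"slide":[-53.6,-320,80],"dr":[0,0,0],"jaw":0},
  {"slide":[-53.6,-320,80],"dr":[0,0,0],"jaw":0},
  {"slide":[-53.6,-320,150],"dr":[0,-0.001,0],"jaw":0},
  {"slide":[-53.6,-320,150],"dr":[0,-0.001,0],"jaw":0},
  {"slide":[-53.6,-320,150],"dr":[0,-0.001,0],"jaw":0},
  {"slide":[-53.6,-320,150],"dr":[0,-0.001,0],"jaw":0},
  {"slide":[-53.6,-320,150],"dr":[0,-0.001,0],"jaw":0},
  {"slide":[-53.6,-320,150],"dr":[0,-0.001,0],"jaw":0},
  {"slide":[-53.6,-320,150],"dr":[0,-0.001,0],"jaw":0},
  {"slide":[-53.6,-320,150],"dr":[0,-0.001,0],"jaw":0},
])

```text
t: 15.4
tool_pos: [0.427, 0.3268, 0.2985]
orientation: [-3.138, 0.112, -0.001]
force: [-0.1, -0.6, 0.4]
opening: 0.093
gripper_force: 0.0
```

```bash
python3 - <<'E'
from h import *
s=read_state(); print(s['tool_pos'],s['force'],s['t'],s['q'])
c=camera_params("wrist"); p,d=read_camera("wrist"); cv2.imwrite("pics/w8.png",p[:,:,::-1]); np.savez("w8.npz",p=p,d=d,**c); X=cloud(c,d); p=p.astype(int)
green=(p[...,1]>p[...,0]+12)&(p[...,1]>p[...,2]+3)
print("S flange",disc(c,X,-.01,.06,(.427,.327),.055,.010,~green))
print("S hub",disc(c,X,.028,.06,(.427,.327),.04,.036))
plan([.4265,.327,.0307],-.07)
E
```

```text
[0.42695699 0.32677372 0.29849988] [-0.0861471  -0.58191295  0.39621716] 15.4 [5.57696135e-01 3.84164829e-02 1.78328722e+00 5.40815713e-04
 1.31858812e+00 2.19975604e+00]
S flange (array([0.4273, 0.3288, 0.01  ]), array([0.4262, 0.3289]), 0.0357)
S hub (array([0.427 , 0.3288, 0.036 ]), array([0.4265, 0.3288]), 0.022)
slide [ -0.4  -0.  100.6] dr [-0.001  -0.0005 -0.0013] t 15.45
```

View pics/w8.png

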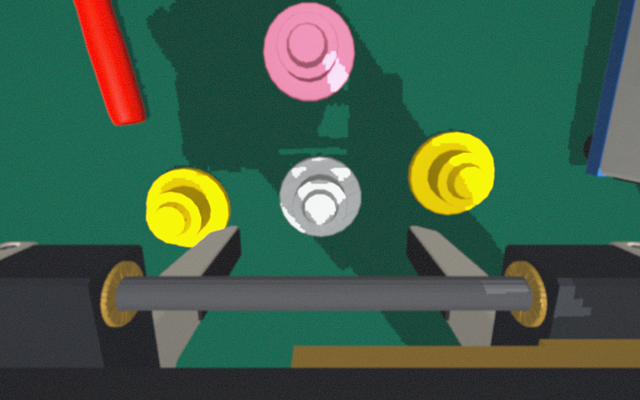

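The steel weight is centred under the gripper at (320,197). The yellow neighbours at (187,207) and (452,173) are clear of the finger paths.

>>> servo_tool([
  {"slide":[-0.4,-1.8,40],"dr":[-0.001,0,-0.001],"jaw":0},
  {"slide":[-0.4,-1.8,75],"dr":[-0.001,0,-0.001],"jaw":0},
  {"slide":[-0.4,-1.8,93],"dr":[-0.001,0,-0.001],"jaw":0},
  {"slide":[-0.4,-1.8,100.5],"dr":[-0.001,0,-0.001],"jaw":0},
  {"slide":[-0.4,-1.8,100.5],"dr":[-0.001,0,-0.001],"jaw":0},
  {"slide":[-0.4,-1.8,100.5],"dr":[-0.001,0,-0.001],"jaw":1},
  {"slide":[-0.4,-1.8,100.5],"dr":[-0.001,0,-0.001],"jaw":1},
  {"slide":[-0.4,-1.8,100.5],"dr":[-0.001,0,-0.001],"jaw":1},
  {"slide":[-0.4,-1.8,100.5],"dr":[-0.001,0,-0.001],"jaw":1},
  {"slide":[-0.4,-1.8,100.5],"dr":[-0.001,0,-0.001],"jaw":1},
  {"slide":[-0.4,-1.8,100.5],"dr":[-0.001,0,-0.001],"jaw":1},
  {"slide":[-0.4,-1.8,100.5],"dr":[-0.001,0,-0.001],"jaw":1},
  {"slide":[-0.4,-1.8,100.5],"dr":[-0.001,0,-0.001],"jaw":1},
  {"slide":[-0.4,-1.8,100.5],"dr":[-0.001,0,-0.001],"jaw":1},
], force=40)

```text
t: 16.85
tool_pos: [0.4259, 0.3292, 0.1968]
orientation: [3.139, -0.109, -0.002]
force: [0.1, 1.1, 1.5]
opening: 0.0433
gripper_force: 40.0
```

```bash
python3 - <<'E'
from h import *
from scipy.optimize import least_squares
s=read_state(); print(s['tool_pos'],s['opening'],s['gripper_force'],s['force'],s['wrist_torque'])
c=camera_params("wrist"); p,d=read_camera("wrist"); cv2.imwrite("pics/w9.png",p[:,:,::-1]); np.savez("w9.npz",p=p,d=d,**c); p=p.astype(int)
green=(p[...,1]>p[...,0]+12)&(p[...,1]>p[...,2]+3)
q=[]
for u in range(275,372,3):
    v=np.nonzero(green[130:225,u])[0]
    if len(v) and v[-1]<90: q.append((u,130+v[-1]+.5))
print(q[::6]); q=np.array([onplane(c,a,.010)[:2] for a in q])
r=least_squares(lambda a:np.hypot(*(q-a[:2]).T)-.036,s['tool_pos'][:2],loss='soft_l1',f_scale=.001); print(len(q),r.x,np.abs(r.fun).max())
plan([.537,-.0017,.2167],-.07)
E
```

```text
[0.42591382 0.32922864 0.19679744] 0.043324973699952474 40.00006377696991 [0.07327035 1.08857312 1.51087421] [ 0.22154685 -0.03476831 -0.01576217]
[(275, np.float64(197.5)), (293, np.float64(183.5)), (311, np.float64(176.5)), (329, np.float64(175.5)), (347, np.float64(179.5)), (365, np.float64(191.5))]
33 [0.42626391 0.32790581] 0.0007731903237677348
slide [ 133.5  322.6 -186.8] dr [0.0008 0.0009 0.0008] t 16.9
```

>>> servo_tool([
  {"slide":[0,0,-20],"dr":[0,0,0],"jaw":1},
  {"slide":[0,0,-60],"dr":[0,0,0],"jaw":1},
  {"slide":[0,0,-100],"dr":[0,0,0],"jaw":1},
  {"slide":[8,20,-140],"dr":[0,0,0],"jaw":1},
  {"slide":[22,53,-175],"dr":[0,0,0],"jaw":1},
  {"slide":[37,90,-187],"dr":[0,0,0],"jaw":1},
  {"slide":[52,127,-187],"dr":[0,0,0],"jaw":1},
  {"slide":[68,164,-187],"dr":[0,0,0],"jaw":1},
  {"slide":[83,201,-187],"dr":[0,0,0],"jaw":1},
  {"slide":[98,238,-187],"dr":[0,0,0],"jaw":1},
  {"slide":[113,273,-187],"dr":[0,0,0],"jaw":1},
  {"slide":[125,301,-187],"dr":[0.001,0.001,0.001],"jaw":1},
  {"slide":[131,316,-187],"dr":[0.001,0.001,0.001],"jaw":1},
  {"slide":[133.5,322.4,-187],"dr":[0.001,0.001,0.001],"jaw":1},
  {"slide":[133.5,322.4,-187],"dr":[0.001,0.001,0.001],"jaw":1},
  {"slide":[133.5,322.4,-187],"dr":[0.001,0.001,0.001],"jaw":1},
  {"slide":[133.5,322.4,-187],"dr":[0.001,0.001,0.001],"jaw":1},
])

```text
t: 18.6
tool_pos: [0.5367, -0.0004, 0.3838]
orientation: [-3.139, 0.108, 0.001]
force: [0.1, 0.2, -5.2]
opening: 0.0436
gripper_force: 40.0
```

```bash
python3 - <<'E'
from h import *
s=read_state(); print(s['tool_pos'],s['opening'],s['gripper_force'],s['force'],s['wrist_torque'],s['t'])
plan([.537,-.0016,.1658],-.07)
E
```

```text
[ 5.36714936e-01 -3.80411921e-04  3.83806342e-01] 0.04360859136798071 39.99805927276611 [ 0.07869481  0.16203024 -5.17007788] [ 0.00286376  0.00768515 -0.01459825] 18.6
slide [ 0.4  1.2 51. ] dr [-0.0004  0.0004  0.0013] t 18.6
```

>>> servo_tool([
  {"slide":[0.3,0.8,18],"dr":[0,0,0.001],"jaw":1},
  {"slide":[0.3,0.8,32],"dr":[0,0,0.001],"jaw":1},
  {"slide":[0.3,0.8,38],"dr":[0,0,0.001],"jaw":1},
  {"slide":[0.3,0.8,41],"dr":[0,0,0.001],"jaw":1},
  {"slide":[0.3,0.8,43],"dr":[0,0,0.001],"jaw":1},
  {"slide":[0.3,0.8,45],"dr":[0,0,0.001],"jaw":1},
  {"slide":[0.3,0.8,46],"dr":[0,0,0.001],"jaw":1},
  {"slide":[0.3,0.8,46],"dr":[0,0,0.001],"jaw":1},
])

```text
t: 19.4
tool_pos: [0.5373, -0.0024, 0.3381]
orientation: [3.14, -0.112, 0.0]
force: [0.2, 0.7, -5.2]
opening: 0.0433
gripper_force: 40.0
```

>>> servo_tool([
  {"slide":[0,-0.4,1],"dr":[0,0,0],"jaw":1},
  {"slide":[0,-0.4,2],"dr":[0,0,0],"jaw":1},
  {"slide":[0,-0.4,3],"dr":[0,0,0],"jaw":1},
  {"slide":[0,-0.4,4],"dr":[0,0,0],"jaw":1},
  {"slide":[0,-0.4,4.5],"dr":[0,0,0],"jaw":1},
  {"slide":[0,-0.4,4.5],"dr":[0,0,0],"jaw":1},
])

```text
t: 20.0
tool_pos: [0.5372, -0.002, 0.3333]
orientation: [-3.14, 0.112, 0.0]
force: [0.6, 0.5, -5.8]
opening: 0.0432
gripper_force: 40.0
```

>>> servo_tool([
  {"slide":[0,0,0.5],"dr":[0,0,0],"jaw":1},
  {"slide":[0,0,1],"dr":[0,0,0],"jaw":1},
  {"slide":[0,0,1.3],"dr":[0,0,0],"jaw":1},
  {"slide":[0,0,1.3],"dr":[0,0,0],"jaw":1},
])

```text
t: 20.4
tool_pos: [0.5373, -0.002, 0.3328]
orientation: [3.14, -0.112, 0.001]
force: [-3.4, 0.1, 1.9]
opening: 0.0434
gripper_force: 40.0
```

It touches at the expected height (TCP z 0.3328) and the load is off the gripper, so I release and retreat.

>>> servo_tool([
  {"slide":[0,0,0],"dr":[0,0,0],"jaw":1},
  {"slide":[0,0,0],"dr":[0,0,0],"jaw":0},
  {"slide":[0,0,0],"dr":[0,0,0],"jaw":0},
  {"slide":[0,0,0],"dr":[0,0,0],"jaw":0},
  {"slide":[0,0,0],"dr":[0,0,0],"jaw":0},
  {"slide":[0,0,0],"dr":[0,0,0],"jaw":0},
  {"slide":[0,0,-20],"dr":[0,0,0],"jaw":0},
  {"slide":[0,0,-60],"dr":[0,0,0],"jaw":0},
  {"slide":[0,0,-100],"dr":[0,0,0],"jaw":0},
  {"slide":[-40,0,-120],"dr":[0,0,0],"jaw":0},
  {"slide":[-80,0,-130],"dr":[0,0,0],"jaw":0},
  {"slide":[-100,0,-130],"dr":[0,0,0],"jaw":0},
  {"slide":[-100,0,-130],"dr":[0,0,0],"jaw":0},
  {"slide":[-100,0,-130],"dr":[0,0,0],"jaw":0},
])

```text
t: 21.8
tool_pos: [0.4376, 0.0051, 0.4622]
orientation: [3.14, -0.112, 0.002]
force: [-0.7, -0.9, -0.2]
opening: 0.0931
gripper_force: 0.0
```

```bash
python3 - <<'E'
from h import *
s=read_state(); print(s['tool_pos'],s['force'],s['t'])
c=camera_params("wrist"); p,d=read_camera("wrist"); X=cloud(c,d); p=p.astype(int)
for n,zt,ri,ro in(("L flange",.110,.038,.046),("S flange",.146,.026,.034)):
    r=np.hypot(X[...,0]-.5372,X[...,1]+.002); m=(abs(X[...,2]-zt)<.006)&(r<ro)&(r>ri); A=np.c_[X[m][:,:2]-[.537,-.002],np.ones(m.sum())]; print(n,"plane",m.sum(),np.linalg.lstsq(A,X[m][:,2],rcond=None)[0])
print("S hub",disc(c,X,.165,.2,(.537,-.002),.035,.172)); print("S flange",disc(c,X,.14,.2,(.537,-.002),.06,.146))
p,d=read_camera("scene"); cv2.imwrite("pics/s9.png",cv2.resize(p[100:300,200:420,::-1],None,fx=2.5,fy=2.5))
E
```

```text
[0.4376319  0.00509895 0.46221504] [-0.6896129  -0.94595348 -0.1789707 ] 21.8
L flange plane 1623 [0.00199669 0.00048318 0.10998788]
S flange plane 2020 [7.94878108e-04 1.00577221e-04 1.45976443e-01]
S hub (array([ 0.5375, -0.0032,  0.172 ]), array([ 0.537 , -0.0032]), 0.0216)
S flange (array([ 0.5381, -0.0032,  0.146 ]), array([ 0.537 , -0.0032]), 0.0355)
```

View pics/s9.png

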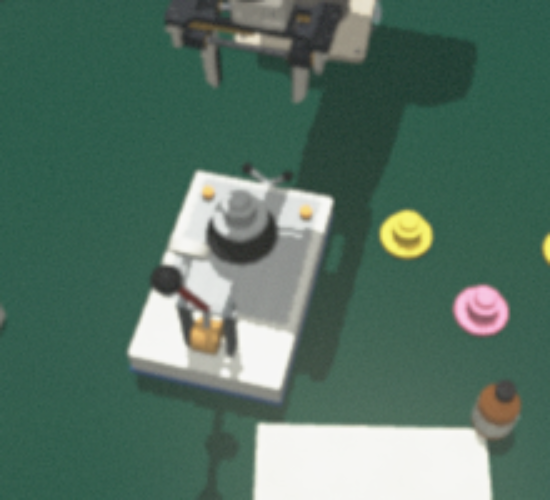

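The last view shows both weights stacked level on the carrier at (240,220), the lock arm open with its ball at (165,280), and the gripper clear. The measured heights, 0.110 and 0.146 m, are exactly as they should be. I'm handing in.

```bash
python3 -c "
from plant import *
print(close_job())"
```

```text
the job is handed in; nothing more can be done
None
```

The job is handed in: the lock arm rests open, both weights sit level on their seats, and it took about 22 s of the 72 s allowed; the hand-in returned no verdict.

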